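Latch the glass crate

ROBOT

A 6-joint arm with a two-finger parallel gripper is mounted at the origin on the work surface. World frame = base frame: x ahead of the robot, y to its left, z up, the work surface at z = 0. Lengths are in mm, angles in rad, forces in N, time in s.
With the tool pointing down it reaches from about 300 to 775 mm from the base axis. Payload 14.6 kg.
Tool frame: the origin (TCP) lies on the mounting face of the last link; the fingertips stand 199 mm ahead of it and the grasp point (between the pads) lies 180 mm ahead of it; z points along the fingers, y is the line along which they close (so a half turn about z gives the same grasp; the last joint's range is limited). The gripper opens to 94 mm and grips with 3 to 60 N. Pads are 16 mm wide; open, the fingers measure 119 mm over their backs; the gripper's body (75 mm by 177 mm) begins 78 mm behind the grasp point.
Start: joints at [-1.417, 0.3, 1.521, -0, 1.321, -0.067], TCP at [120.45, -536.64, 404.646] pointing down, gripper open.
Joint ranges: [-3.03, 3.03], [-0.79, 2.21], [0.23, 2.52], [-1.04, 4.18], [0, 3.07], [-2.55, 2.55]. Speed limits (rad/s): [2.22, 2.22, 2.57, 3.14, 3.14, 3.14].

INTERFACE

Orientations are given as [roll, pitch, yaw] about the fixed x, y, z axes, in that order (R = Rz(yaw) Ry(pitch) Rx(roll)).
In Python, from cell import manip gives the robot as it stands. The module is installed in compiled form; this text tells all that it offers.
- The arm moves only by the shell command python3 -m creep 'ROWS' [FORCE]. ROWS is a JSON object of lists of equal length, an entry for each row: "slide": the shift along the world's x, y, z in cm, a list of three; "turn": the turn about the world's z in rad; "claw": the opening, from 0 (shut) to 1 (fully open). A call has 1 to 8 rows; each row shifts and turns the commanded pose from where the row before left it; what a row does not reach is not made up. A row lasts 1/8 s, in which the tool goes at most 62.5 mm and 10.7 degrees, less where a joint would pass 70% of its speed; a pose out of reach is approached as far as the arm can. A call with a gripper value outside its range is refused whole. The fingers move at their own pace and stop on an object; FORCE is the grip in N (left out, the last holds). Time passes only in rows, so rows that do not move let the fingers close. It gives the time, the measured TCP pose, the force, the opening and the grip force at its end, in the units of the state.
- manip.read_state(): the state, without advancing time (a new reading comes with each control period).
- manip.camera(name): name is "scene" or "top" or "wrist"; returns (picture, depth): 420x560x3 uint8, red, green, blue; 420x560 float32, mm along the optical axis (not along the pixel's ray), 0 where there is no reading.
- manip.calibration(name): a dict with "intrinsics" (3x3 intrinsics, pixels), "pose" (4x4, takes a point from camera to world coordinates). Camera axes: x right, y up, looking along -z (the intrinsics and any distortion apply to the point x, -y, -z); pixel columns grow to the right and rows downward; lengths in mm; the calibration is good to about 2 mm. The wrist camera is an equidistant fisheye: a pixel r from the principal point sees the ray r / f radians off the axis. A picture is of the moment at which its call begins: read the wrist's pose just before it. calibration takes no time and is no camera call; for the wrist camera it gives the pose at the moment of the call.
- manip.sign_off(): hands the job in; it is judged then, once.
Trained networks look in the newest picture that a camera, given by its name, has taken for a name from the list of things; names that differ only in an ending like _2 or _b are one class to them, and where a whole thing is asked for, a point or a joint stands for the part that bears it (a point fixed in the world has none). Each returns a list of dicts, best first, with "score" (0 to 1); they miss things now and then, are a little off and sometimes report something else, mostly with a low value. They report only what shows in the picture. A call takes as long as a camera call.
- manip.cut_out(query, camera): "mask" (420x560 bool, what is visible of it) and "position" ([column, row] in pixels, amid what is visible of it).
The state is a dict: "clock": time; "joints": joint angles; "qd": joint speeds; "effort": joint torques, N m; "eef_pos": TCP position; "eef_rot": TCP orientation; "wrist_force": force on the tool from outside, world axes, zero at the start; "moment": the same for the moment, N m; "finger_gap": finger opening in mm; "finger_force": force on a finger pad.
Only numpy, scipy, OpenCV 4.12 (cv2) and the standard library are available. Lean on these libraries where they do the work, as an engineer would, in place of code of your own. Each camera call takes 0.05 s, during which the arm holds its last target. There are 200 camera calls.

TASK

The lid of the long pine glass crate has been slid almost shut. Swing the raised hook of its draw latch down over the keeper on the lid, then press the lever down past centre until it lies flat, so that the lid is drawn fully home. Leave the small square box alone: its latch stands open too, and it stays that way.

Things in the scene. Friction and masses are not known exactly. Their poses are not given: they have to be found in the camera images.
- crate: Long pale pine crate, fixed, 320 (x) x 200 (y) x 90 mm high, a steel draw latch on its top along y = 0. Origin: centre of the underside, z up; its x points to the robot's left. Top at z = 90: fixed deck at the -x end, sliding lid at the +x end, seam at x = -35. Latch pivots parallel to y at z = 108: lever at x = -60 (rises to -x), hook at x = -54 (reaches to +x).
- lid: Loose plywood lid of the crate, 0.5 kg, 195 (x) x 178 (y) x 12 mm, sliding along the crate's x between rails. Origin: underside, middle of its -x edge. Home is crate x = -35, z = 78; it starts 4 to 7 mm further to +x. Its keeper is a steel stub 22 mm wide, 17 high, lip towards +x, pulling face 41 mm from the lid's origin.
- hook (a joint): Steel wire loop 46 mm wide: cross bar 78 mm from its pivot, then a flat thumb tab 30 mm wide, 78 to 110 mm out. Angle (rad) above its lowest position; starts at 0.35 to 0.85; 0 = bar down beyond the keeper, tab top at crate z = 101. At angle q the tab's middle is 94 mm from the pivot, at elevation q - 0.1. Stays where left (under 1 N). The lever's closing draws it 16 mm to -x.
- lever (a joint): Flat steel handle 26 mm wide, 5 thick, reaching 90 mm from its pivot. At 0 it stands open, rising towards the crate's -x at 65 degrees above level (tip at crate x = -98, z = 190). Angle (rad) grows as it is pressed down; starts at 0 to 0.2; dead centre 1.04; stop 1.134, where it lies flat, top at z = 111. Stays where left; needs about 2 to 4 N at its end.
- small_box: Bystander: loose small square dark wooden box, 150 x 140 x 90 mm, with a latch of the same kind standing open (rigid). Origin: centre of its underside. It and the crate swap sides of the bench between starts.

How it is judged:
By the outcome, as a careful person would: the job done as asked, in the order asked, and still so for the second after the job is handed in, with the robot touching nothing.
It also fails if it takes over 42 s, if anything falls off the work surface, if the arm or the gripper's body presses on something with over 40 N, if the wrist force passes 120 N, or if a joint passes its speed limit or range.

## Working session

There is one attempt and no reset: what is moved stays moved. The work goes in short steps, Python scripts to look and compute and a shell command to move; the robot and the scene stay as the last step left them, time stands still between calls to the robot, and variables do not carry over. Pictures are saved under pics/ and viewed, at most 10 in all, crops included, and the job is handed in when it is done.

```bash
mkdir -p pics; cat > h.py <<'E'
import numpy as np, cv2
from cell import manip
def cloud(name):
    cal=manip.calibration(name); im,d=manip.camera(name); K=np.array(cal["intrinsics"]); T=np.array(cal["pose"])
    v,u=np.mgrid[0:420,0:560]; x=(u-K[0,2])/K[0,0]*d; y=(v-K[1,2])/K[1,1]*d
    P=np.stack([x,-y,-d],-1)@T[:3,:3].T+T[:3,3]; P[d==0]=np.nan
    return im,P
E
python3 - <<'E'
from h import *
s=manip.read_state(); print(s)
ims=[]
for n in("top","scene"):
    im,P=cloud(n); np.save(n+".npy",P); cv2.imwrite(f"pics/{n}.png",im[:,:,::-1])
    for q in("crate","lid","hook","lever","small_box"):
        for r in manip.cut_out(q,n)[:2]:
            m=r["mask"]; print(n,q,round(r["score"],2),np.round(r["position"]),m.sum(),np.round(np.nanmedian(P[m],0)),np.round(np.nanpercentile(P[m],[2,98],axis=0)).tolist())
            np.save(f"m_{n}_{q}.npy",m) if r is not None else 0
E
```

```text
{'clock': 0.0, 'joints': array([-1.41654977e+00,  3.00463336e-01,  1.52160410e+00,  6.55617165e-06,
        1.32071590e+00, -6.66129502e-02]), 'qd': array([-0.00028313,  0.00096717,  0.00101807,  0.00015855, -0.00048784,
       -0.0013201 ]), 'effort': array([ 3.54039121e-04, -5.31808484e+01, -3.52740133e+01,  7.08370563e-02,
        2.43698474e-02, -1.18856642e-04]), 'eef_pos': array([ 120.47200256, -536.60239559,  404.08071623]), 'eef_rot': array([-3.14040503e+00, -8.55929559e-05,  2.20857826e-01]), 'wrist_force': array([0.20547408, 1.12394113, 0.35938111]), 'moment': array([ 0.00563666, -0.00890586,  0.02677214]), 'finger_force': 0.0, 'finger_gap': 93.81126530150759}
top crate 0.94 [183. 238.] 14701 [515. 124.  91.] [[419.0, 45.0, 60.0], [617.0, 344.0, 174.0]]
top lid 0.7 [ 78. 244.] 14374 [511. 286.  91.] [[433.0, 184.0, 88.0], [603.0, 373.0, 104.0]]
top hook 0.79 [103. 233.] 922 [520. 223. 159.] [[495.0, 168.0, 90.0], [549.0, 241.0, 182.0]]
top lever 0.84 [172. 232.] 479 [519. 137. 141.] [[507.0, 113.0, 107.0], [533.0, 159.0, 192.0]]
top small_box 0.87 [399. 223.] 9940 [ 535. -200.   91.] [[455.0, -282.0, 12.0], [619.0, -128.0, 173.0]]
scene crate 0.77 [346. 267.] 10896 [570. 147.  90.] [[424.0, 54.0, 10.0], [626.0, 358.0, 170.0]]
scene lid 0.69 [418. 302.] 9727 [531. 289.  91.] [[436.0, 188.0, 88.0], [606.0, 373.0, 104.0]]
scene hook 0.71 [397. 263.] 372 [519. 222. 159.] [[467.0, 166.0, 91.0], [547.0, 240.0, 183.0]]
scene lever 0.59 [351. 237.] 519 [524. 134. 146.] [[483.0, 114.0, 92.0], [537.0, 158.0, 192.0]]
scene small_box 0.79 [210. 179.] 6000 [ 558. -185.   91.] [[465.0, -286.0, 6.0], [630.0, -125.0, 163.0]]
```

```bash
python3 - <<'E'
from h import *
P=np.load("top.npy")
L=lambda q:np.load(f"m_top_{q}.npy")
m=(L("crate")|L("lid"))&(P[...,2]>80)&(P[...,2]<98)
r=cv2.minAreaRect(P[m][:,:2].astype(np.float32)); print("crate",r)
m=L("lid")&(P[...,2]>80)&(P[...,2]<98); print("lid",cv2.minAreaRect(P[m][:,:2].astype(np.float32)))
m=L("small_box")&(P[...,2]>80)&(P[...,2]<98); print("box",cv2.minAreaRect(P[m][:,:2].astype(np.float32)))
for q in("lever","hook"):
    p=P[L(q)]; p=p[p[:,2]>112]
    for a in range(110,200,10):
        s=p[(p[:,2]>=a)&(p[:,2]<a+10)]
        if len(s): print(q,a,len(s),np.round(np.median(s,0)),np.round(s.min(0)),np.round(s.max(0)))
E
```

```text
crate ((519.8062744140625, 214.4049072265625), (200.32330322265625, 327.03790283203125), 1.2096469402313232)
lid ((519.311767578125, 279.78509521484375), (180.1962127685547, 196.26571655273438), 1.2028344869613647)
box ((540.8909912109375, -210.81939697265625), (140.5164794921875, 152.85885620117188), 71.67476654052734)
lever 110 128 [519. 153. 116.] [504. 141. 112.] [534. 159. 120.]
lever 120 37 [520. 145. 124.] [508. 144. 120.] [533. 150. 129.]
lever 130 40 [519. 140. 135.] [508. 137. 130.] [532. 142. 140.]
lever 140 41 [519. 135. 144.] [508. 132. 140.] [533. 137. 150.]
lever 150 45 [520. 130. 155.] [509. 128. 150.] [533. 132. 160.]
lever 160 45 [519. 125. 165.] [509. 120. 160.] [534. 128. 170.]
lever 170 16 [514. 114. 176.] [509. 113. 170.] [530. 123. 179.]
lever 180 38 [521. 114. 186.] [509. 113. 180.] [534. 118. 190.]
lever 190 61 [520. 115. 191.] [510. 113. 190.] [534. 118. 193.]
hook 110 27 [543. 166. 118.] [497. 161. 113.] [546. 173. 120.]
hook 120 47 [541. 178. 127.] [495. 171. 121.] [545. 187. 130.]
hook 130 81 [499. 191. 135.] [495. 182. 130.] [545. 199. 140.]
hook 140 87 [541. 204. 145.] [494. 195. 140.] [545. 213. 150.]
hook 150 205 [518. 220. 157.] [495. 210. 150.] [545. 226. 160.]
hook 160 164 [520. 226. 165.] [504. 221. 160.] [534. 231. 170.]
hook 170 181 [518. 233. 175.] [504. 227. 170.] [533. 241. 180.]
hook 180 77 [519. 237. 182.] [504. 234. 180.] [532. 241. 184.]
```

View pics/top.png

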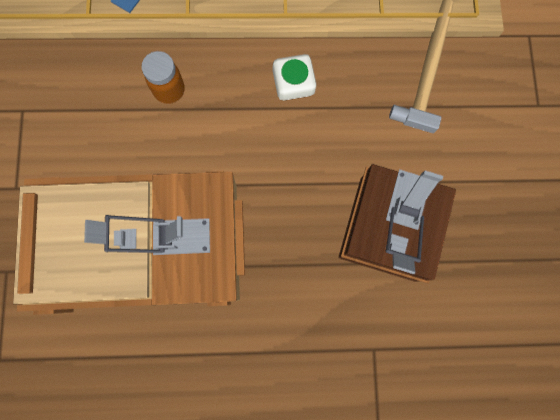

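View pics/scene.png

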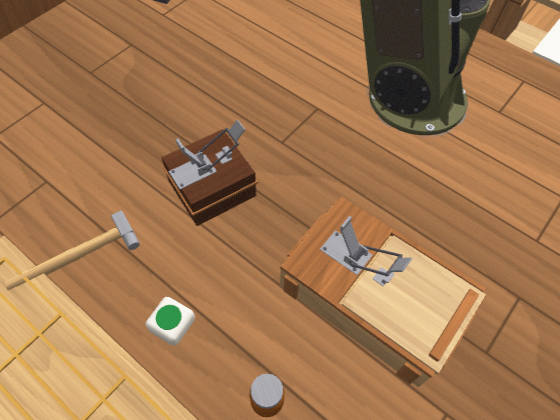

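```bash
python3 -m creep '{"slide":[[2.5,4.74,1],[2.5,4.74,1],[2.5,4.74,1],[2.5,4.74,0],[2.5,4.74,0],[2.5,4.74,0],[2.5,4.74,0],[2.5,4.74,0]],"turn":[0.086,0.086,0.086,0.086,0.086,0.086,0.086,0.086],"claw":[0,0,0,0,0,0,0,0]}' 20
python3 -m creep '{"slide":[[2.5,4.74,0],[2.5,4.74,0],[2.5,4.74,0],[2.5,4.74,0],[2.5,4.74,0],[2.5,4.74,0],[2.5,4.74,0],[2.5,4.74,0]],"turn":[0.086,0.086,0.086,0.086,0.086,0.086,0.086,0.086],"claw":[0,0,0,0,0,0,0,0]}'
```

```text
clock: 1.6
eef_pos: [320.8, -155.8, 434.9]
eef_rot: [3.141, -0.0, 0.911]
wrist_force: [0.7, -0.9, -0.0]
finger_gap: 17.4
finger_force: 0.0
clock: 2.6
eef_pos: [521.0, 223.5, 434.7]
eef_rot: [3.141, 0.0, 1.6]
wrist_force: [1.1, -0.4, -0.7]
finger_gap: 0.1
finger_force: 0.0
```

```bash
python3 -m creep '{"slide":[[0,0,-4],[0,0,-2],[0,0.5,-1],[0,0.5,-1],[0,0.4,-1],[0,0.4,-1],[0,0.3,-1],[0,0.2,-1]],"turn":[0,0,0,0,0,0,0,0],"claw":[0,0,0,0,0,0,0,0]}'
python3 - <<'E'
from h import *
im,P=cloud("scene"); cv2.imwrite("pics/s2.png",cv2.resize(im[150:370,260:500],None,fx=2.5,fy=2.5)[:,:,::-1])
E
```

```text
clock: 3.6
eef_pos: [520.4, 244.9, 314.0]
eef_rot: [-3.142, 0.0, 1.597]
wrist_force: [-0.3, -0.4, 0.1]
finger_gap: 1.0
finger_force: 0.1
```

View pics/s2.png

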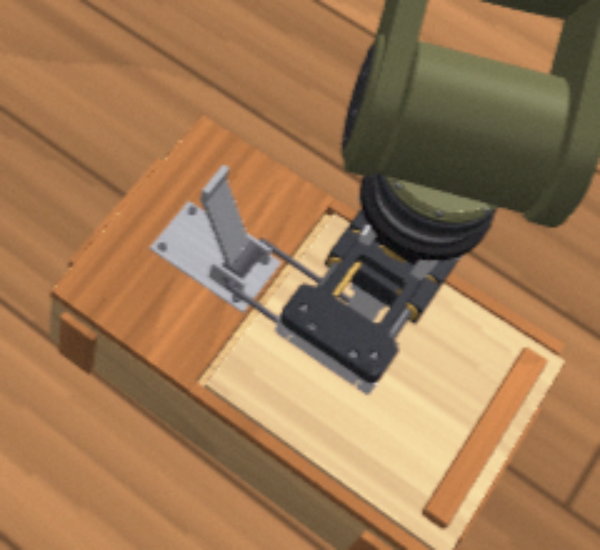

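The hook (arm from (240,280) to (300,330)) is following the fingers down; the lever still stands open at (225,215). Continuing to the bottom.

```bash
python3 -m creep '{"slide":[[0,0.3,-0.7],[0,0.2,-0.5],[0,0,-0.3],[0,0,-0.2],[0,0,0]],"turn":[0,0,0,0,0],"claw":[0,0,0,0,0]}'
```

```text
clock: 4.28
eef_pos: [520.5, 249.8, 297.9]
eef_rot: [3.141, -0.0, 1.597]
wrist_force: [-1.2, -0.1, 1.5]
finger_gap: 0.6
finger_force: 0.7
```

```bash
python3 -m creep '{"slide":[[0,0,-0.2],[0,0,-0.1],[0,0,0]],"turn":[0,0,0],"claw":[0,0,0]}'
```

```text
clock: 4.65
eef_pos: [520.5, 249.8, 296.9]
eef_rot: [3.14, -0.001, 1.597]
wrist_force: [-9.1, -3.5, 21.6]
finger_gap: 0.5
finger_force: 11.0
```

```bash
python3 -m creep '{"slide":[[0,0,3],[0,0,5],[0,0,5],[0,-5,0],[0,-5.2,0],[0,0,0]],"turn":[0,0,0,0,0,0],"claw":[0,0,0,0,0,0]}'
python3 - <<'E'
from h import *
im,P=cloud("scene"); cv2.imwrite("pics/s3.png",cv2.resize(im[150:370,260:500],None,fx=2.5,fy=2.5)[:,:,::-1])
for q in("hook","lever","lid"):
    for r in manip.cut_out(q,"scene")[:2]:
        p=P[r["mask"]]; print(q,r["score"],np.round(np.nanpercentile(p,[2,50,98],axis=0)).tolist())
E
```

```text
clock: 5.4
eef_pos: [520.5, 145.3, 425.0]
eef_rot: [3.141, 0.0, 1.593]
wrist_force: [0.2, 0.3, 0.0]
finger_gap: 0.7
finger_force: 0.0
hook 0.89 [[499.0, 170.0, 94.0], [525.0, 241.0, 101.0], [547.0, 266.0, 109.0]]
lever 0.83 [[510.0, 115.0, 113.0], [526.0, 137.0, 142.0], [537.0, 158.0, 191.0]]
lid 0.83 [[434.0, 186.0, 87.0], [530.0, 289.0, 91.0], [607.0, 374.0, 104.0]]
```

View pics/s3.png

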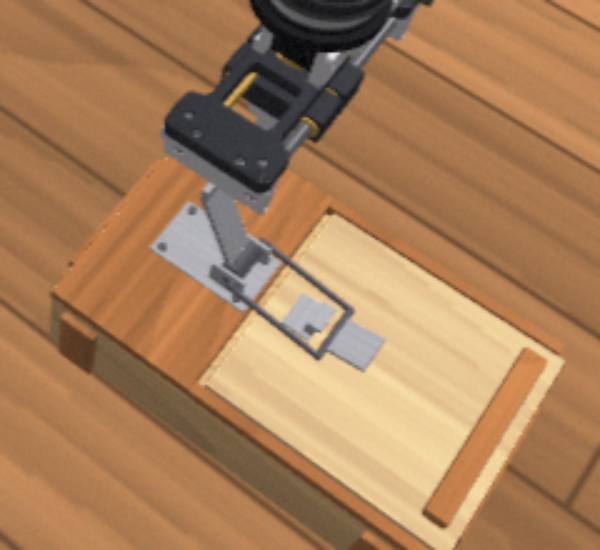

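The hook's bar (335,330) lies beyond the keeper (310,310), with its tab at z = 101 as it should be; the lever is still open. Next I press the lever.

```bash
python3 -m creep '{"slide":[[0,0,-4.5],[0,-1.3,-0.8],[0,-0.8,-0.4],[0,-0.8,-0.5],[0,-0.65,-0.6],[0,-0.65,-0.7],[0,-0.45,-0.8],[0,-0.45,-0.8]],"turn":[0,0,0,0,0,0,0,0],"claw":[0,0,0,0,0,0,0,0]}'
python3 -m creep '{"slide":[[0,-0.4,-0.6],[0,-0.4,-0.6],[0,-0.3,-0.6],[0,-0.2,-0.5],[0,-0.1,-0.3],[0,0,0]],"turn":[0,0,0,0,0,0],"claw":[0,0,0,0,0,0]}'
```

```text
clock: 6.6
eef_pos: [520.5, 96.5, 333.2]
eef_rot: [3.141, 0.0, 1.597]
wrist_force: [1.5, 0.5, 2.3]
finger_gap: 0.7
finger_force: 1.0
clock: 7.35
eef_pos: [520.4, 83.1, 309.3]
eef_rot: [3.141, -0.001, 1.597]
wrist_force: [-10.4, 3.3, 21.6]
finger_gap: 0.6
finger_force: 11.1
```

```bash
python3 -m creep '{"slide":[[0,0,3],[0,0,6],[0,0,6],[-5,-3,0],[-5,-3,0],[0,0,0]],"turn":[0,0,0,0,0,0],"claw":[0,0,0,0,0,0]}'
python3 - <<'E'
from h import *
im,P=cloud("scene"); cv2.imwrite("pics/s4.png",cv2.resize(im[150:370,260:500],None,fx=2.5,fy=2.5)[:,:,::-1])
for q in("hook","lever","lid","small_box"):
    for r in manip.cut_out(q,"scene")[:1]:
        p=P[r["mask"]]; print(q,r["score"],np.round(np.nanpercentile(p,[2,50,98],axis=0)).tolist())
E
```

```text
clock: 8.1
eef_pos: [418.3, 21.7, 458.0]
eef_rot: [3.141, 0.0, 1.595]
wrist_force: [0.8, 0.4, -0.0]
finger_gap: 0.6
finger_force: 0.0
hook 0.98 [[500.0, 156.0, 92.0], [526.0, 229.0, 101.0], [547.0, 249.0, 108.0]]
lever 0.91 [[510.0, 65.0, 108.0], [524.0, 112.0, 112.0], [537.0, 159.0, 119.0]]
lid 0.79 [[435.0, 181.0, 87.0], [530.0, 283.0, 91.0], [608.0, 368.0, 104.0]]
small_box 0.63 [[466.0, -283.0, 8.0], [557.0, -185.0, 91.0], [629.0, -124.0, 164.0]]
```

View pics/s4.png

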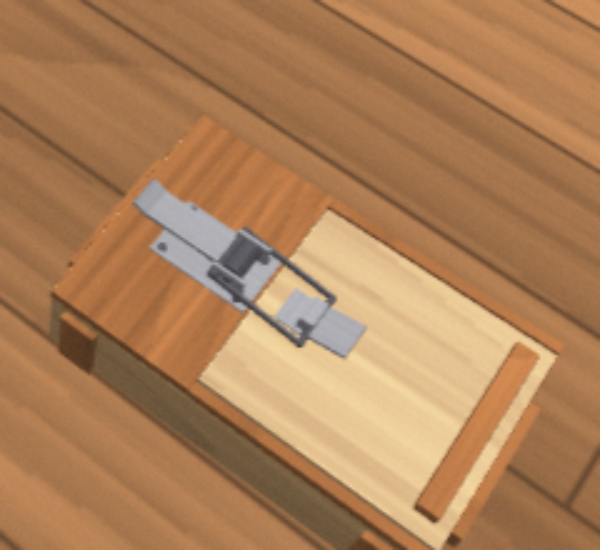

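The lever lies flat from (150,200) to (240,250), with its top at about z = 112. The bar sits tight on the keeper at (315,320), and the lid has moved 5–6 mm with its seam closed. The small box hasn't moved.

```bash
python3 -c "
from cell import manip; print(manip.sign_off())"
```

```text
the job is handed in; nothing more can be done
None
```

The crate's latch is closed: the hook is over the keeper, the lever lies flat past centre and the lid is drawn home; the small box was left alone, and the job was handed in at about 8 s.

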